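# Feel out the run-down jameed canister, slide it to the ledge and tip its lid open

### The job

Two of the three identical steel canisters still hold a big hard stone of jameed and one is down to its last small piece: without opening any of them to look, feel which one is light by nudging them where they stand. Slide the light one gently back, lid shut, until it stands flush and square against the marble ledge, then press down the back end of its wooden lid so that the lid tips fully open, ready for refilling. Leave the other two shut and upright within a few centimetres of where they stood, and do not disturb the mortar, pot lid, spatula or baster.

Things in the scene. Friction and masses are not known exactly. Their poses are not given: they have to be found in the camera images.
- canister_a: one of three identical square steel canisters with rocker lids, 110 x 110 mm, 96 mm high, flat upright sides, loose on the island; 0.3 kg, friction about 0.6 (varies, alike for all). Any two hold about 0.4 kg more, the third only 20 g more: unseen, but a heavy one takes over twice the push. Origin: centre of underside; z up; +x to its back, away from the robot (within 0.15 rad of straight ahead)
- lid_a (a joint): rocker lid of canister_a: beech plate 100 x 100 x 6 mm just below the rim, on a cross pivot 8 mm behind the canister's centre, 89 mm up. Rad: 0 shut, 0.95 fully open at its stop. About 3 N down on the thumb plate at its short back end lowers that end and lifts the long front end; 20 mm down opens it fully, and it stays where left
- press_a (a point): centre of the top of the round steel thumb plate (26 mm across) at the back end of canister_a's lid: on the middle line, 32 mm behind the canister's centre, 24 mm behind the pivot, 95 mm above the canister's foot; 20 mm clear from here to the inside of the back wall
- canister_b: one of three identical square steel canisters with rocker lids, 110 x 110 mm, 96 mm high, flat upright sides, loose on the island; 0.3 kg, friction about 0.6 (varies, alike for all). Any two hold about 0.4 kg more, the third only 20 g more: unseen, but a heavy one takes over twice the push. Origin: centre of underside; z up; +x to its back, away from the robot (within 0.15 rad of straight ahead)
- lid_b (a joint): rocker lid of canister_b: beech plate 100 x 100 x 6 mm just below the rim, on a cross pivot 8 mm behind the canister's centre, 89 mm up. Rad: 0 shut, 0.95 fully open at its stop. About 3 N down on the thumb plate at its short back end lowers that end and lifts the long front end; 20 mm down opens it fully, and it stays where left
- press_b (a point): centre of the top of the round steel thumb plate (26 mm across) at the back end of canister_b's lid: on the middle line, 32 mm behind the canister's centre, 24 mm behind the pivot, 95 mm above the canister's foot; 20 mm clear from here to the inside of the back wall
- canister_c: one of three identical square steel canisters with rocker lids, 110 x 110 mm, 96 mm high, flat upright sides, loose on the island; 0.3 kg, friction about 0.6 (varies, alike for all). Any two hold about 0.4 kg more, the third only 20 g more: unseen, but a heavy one takes over twice the push. Origin: centre of underside; z up; +x to its back, away from the robot (within 0.15 rad of straight ahead)
- lid_c (a joint): rocker lid of canister_c: beech plate 100 x 100 x 6 mm just below the rim, on a cross pivot 8 mm behind the canister's centre, 89 mm up. Rad: 0 shut, 0.95 fully open at its stop. About 3 N down on the thumb plate at its short back end lowers that end and lifts the long front end; 20 mm down opens it fully, and it stays where left
- press_c (a point): centre of the top of the round steel thumb plate (26 mm across) at the back end of canister_c's lid: on the middle line, 32 mm behind the canister's centre, 24 mm behind the pivot, 95 mm above the canister's foot; 20 mm clear from here to the inside of the back wall
- ledge: fixed raised marble serving ledge across the island beyond the canisters, 800 mm long (its y), 130 mm deep, 45 mm high, flat upright front face. Origin: foot of the front face, mid length; x points away from the robot, square to that face (the centre of a canister flush against it lies 55 mm in front of the face)
- island: the brushed-steel island top on which everything stands, level, its surface at height 0
- mortar: white ceramic mortar 120 mm across and 74 mm high with its pestle leaning in it to 115 mm; loose, a bystander on the left. Origin: centre of its underside
- pot_lid: heavy stainless pot lid, 182 mm across, 53 mm high with its knob; loose, a bystander on the right. Origin: centre of its underside
- spatula: flat beechwood spatula 300 mm long, lying along the top of the ledge; a bystander. Origin: mid length, underside; x along it towards the blade
- baster: green silicone baster 255 mm long, bulb 43 mm across, lying along the top of the ledge; a bystander. Origin: near mid length, underside; x along it towards the tip

How it is judged:
By the outcome, as a careful person would: the job done as asked, in the order asked, and still so for the second after the job is handed in, with the robot touching nothing.
It also fails if it takes over 54 s, if anything falls off the work surface, if the arm or the gripper's body presses on something with over 40 N, if the wrist force passes 120 N, or if a joint passes its speed limit or range.

### The arm

A 7-joint arm with a two-finger parallel gripper is mounted at the origin on the work surface. World frame = base frame: x ahead of the robot, y to its left, z up, the work surface at z = 0. Lengths are in m, angles in rad, forces in N, time in s.
With the tool pointing down it reaches from about 0.4 to 0.85 m from the base axis. Payload 4.5 kg.
Tool frame: the origin (TCP) lies on the centre line of the jaws, within the pads' length; the fingertips stand r.tcp_to_tips ahead of it and the grasp point (between the pads) lies 11 mm behind it (r.tcp_to_tips is the distance from the TCP to the fingertips, in m); y points along the fingers, x is the direction in which the jaws open and shut, and the axes are right-handed (so a half turn about y gives the same grasp; the last joint's range is limited). The gripper opens to 88 mm and grips with 3 to 60 N. Pads are 18 mm wide; open, the fingers measure 123 mm over their backs; the gripper's body (75 mm by 187 mm) begins 45 mm behind the grasp point.
Start: joints at [1.215, 0.689, -0.195, 1.565, 0.157, 0.902, -0.215], TCP at [0.238, -0.578, 0.247] pointing down, gripper open.
Joint ranges: [-3.01, 3.01], [-0.46, 2.08], [-1.47, 1.51], [0.13, 2.56], [-1, 4.14], [0.04, 2.09], [-2.66, 2.66]. Speed limits (rad/s): [2.57, 2.57, 3.14, 3.14, 3.14, 3.14, 3.14].

### API

Orientations are given as a unit quaternion [x, y, z, w].
In Python, from plant import r gives the robot as it stands. The module is installed in compiled form; this text tells all that it offers.
- The arm moves only by the shell command python3 -m inch 'ROWS' [OPENING] [FORCE]. ROWS is text: rows parted by semicolons, each of 4 numbers parted by spaces: the shift along the tool's x, y, z in mm, then the turn about the tool's y in degrees. In form: x y z spin; .... A call has 1 to 10 rows; each row is the pose to reach, as a shift and turn from the pose commanded when the call began, along the tool's axes at that moment; what a row does not reach only later rows make up. A row lasts 1/10 s, in which the tool goes at most 50 mm and 8.59 degrees, less where a joint would pass 70% of its speed; a pose out of reach is approached as far as the arm can. A call with a gripper value outside its range is refused whole. OPENING is the gripper command: -1 is shut, 1 is fully open, values between are in proportion, set as the call begins (- or left out, the last holds). The fingers move at their own pace and stop on an object; FORCE is the grip in N (left out, the last holds). Time passes only in rows, so rows that repeat a pose let the fingers close. It gives the time, the measured TCP pose, the force and the opening at its end, in the units of the state.
- r.get_state(): the state, without advancing time (a new reading comes with each control period).
- r.snapshot(name): name is "side" or "top" or "wrist"; returns a dict with "frame" (480x640x3 uint8, red, green, blue), "intrinsics" (3x3 intrinsics, pixels), "R" (3x3) and "t" (3): a world point X has camera coordinates R X + t. Camera axes: x right, y down, z forward; pixel columns grow to the right and rows downward; lengths in m; the calibration is good to about 2 mm. A picture is of the moment at which its call begins. There is no depth.
- r.finish_job(): hands the job in, once; it reports no verdict.
Trained networks look in the newest picture that a camera, given by its name, has taken for a name from the list of things; names that differ only in an ending like _2 or _b are one class to them, and where a whole thing is asked for, a point or a joint stands for the part that bears it (a point fixed in the world has none). Each returns a list of dicts, best first, with "p" (0 to 1); they miss things now and then, are a little off and sometimes report something else, mostly with a low value. They report only what shows in the picture. A call takes as long as a camera call.
- r.trace(camera, name): "region" (480x640 bool, what is visible of it) and "centre" ([row, column] in pixels, amid what is visible of it).
- r.tip_of(camera, name): "centre" ([row, column] in pixels: a listed point, or the origin of a listed thing).
The state is a dict: "clock": time; "q": joint angles; "qd": joint speeds; "joint_torque": joint torques, N m; "tool_pos": TCP position; "eef_rot": TCP orientation; "contact_force": force on the tool from outside, world axes, zero at the start; "moment": the same for the moment, N m; "opening": opening from 0.0 (shut) to 1.0 (fully open).
Only numpy, scipy, OpenCV 4.12 (cv2) and the standard library are available. Lean on these libraries where they do the work, as an engineer would, in place of code of your own. Each camera call takes 0.05 s, during which the arm holds its last target.

## Working session

There is one attempt and no reset: what is moved stays moved. The work goes in short steps, Python scripts to look and compute and a shell command to move; the robot and the scene stay as the last step left them, time stands still between calls to the robot, and variables do not carry over. Pictures are saved under pics/ and viewed, and the job is handed in when it is done.

```bash
mkdir -p pics
python3 - <<'E'
from plant import r
import cv2
s=r.get_state(); print(s, r.tcp_to_tips)
for n in("side","top","wrist"):
    d=r.snapshot(n); cv2.imwrite(f"pics/{n}0.png",d["frame"][:,:,::-1]); print(n,d["intrinsics"].tolist(),d["R"].round(4).tolist(),d["t"].round(4).tolist())
    for k in ["canister_a","press_a","ledge","mortar","pot_lid","spatula","baster"]:
        print(k,[([round(float(c)) for c in x["centre"]],round(float(x["p"]),2)) for x in r.tip_of(n,k)])
E
```

```text
{'clock': 0.0, 'q': array([ 1.21480518,  0.68996854, -0.19451851,  1.56631697,  0.15729436,
        0.90249487, -0.21508175]), 'qd': array([ 0.00130328,  0.00026334, -0.00138316,  0.00098611, -0.00122557,
       -0.00096474, -0.00101363]), 'joint_torque': array([ 3.45902317e-04, -5.27555180e+01, -1.26678117e+00, -1.53426290e+01,
       -5.26854373e-02,  6.60882986e-03,  1.52111311e-04]), 'tool_pos': array([ 0.23722703, -0.57757659,  0.24592698]), 'eef_rot': array([-0.58706868,  0.39422326, -0.3931219 ,  0.58770194]), 'contact_force': array([ 0.14184594, -0.16635953,  0.7256321 ]), 'moment': array([0.05923274, 0.05810544, 0.07127364]), 'opening': 0.9989198469305222} 0.008
side [[593.8239504562337, 0.0, 324.4398101938219], [0.0, 593.8239504562337, 244.97275669644137], [0.0, 0.0, 1.0]] [[0.9982, -0.0597, -0.0017], [-0.0455, -0.7427, -0.6681], [0.0386, 0.667, -0.7441]] [-0.5963, 0.0897, 1.6568]
canister_a [([325, 289], 0.74), ([276, 280], 0.71), ([214, 294], 0.6)]
press_a [([306, 299], 0.89), ([250, 292], 0.89), ([193, 310], 0.67)]
ledge [([265, 353], 0.83)]
mortar [([176, 282], 0.55)]
p
[... 190 characters left out ...]
 1.0]] [[0.005, -1.0, -0.0065], [-0.9925, -0.0042, -0.1219], [0.1219, 0.0071, -0.9925]] [-0.0075, 0.589, 1.1122]
canister_a [([277, 406], 0.81), ([280, 326], 0.69), ([266, 228], 0.59)]
press_a [([262, 415], 0.89), ([246, 222], 0.85), ([273, 325], 0.63)]
ledge [([202, 320], 0.85)]
mortar []
pot_lid [([270, 500], 0.85), ([277, 404], 0.26)]
spatula [([182, 248], 0.84)]
baster [([174, 392], 0.91)]
wrist [[419.56235661976194, 0.0, 315.5205025112161], [0.0, 419.56235661976194, 237.18993234269328], [0.0, 0.0, 1.0]] [[0.3797, -0.9251, -0.001], [-0.8896, -0.3655, 0.2741], [-0.2539, -0.1032, -0.9617]] [-0.623, -0.0369, 0.3905]
canister_a []
press_a []
ledge []
mortar []
pot_lid []
spatula []
baster []
```

View pics/top0.png

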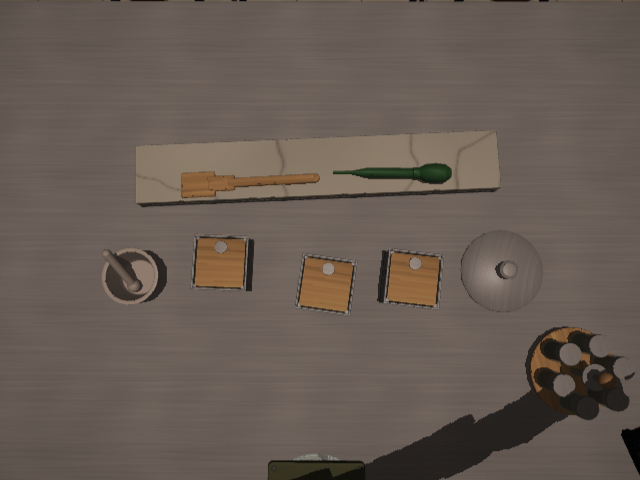

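View pics/side0.png

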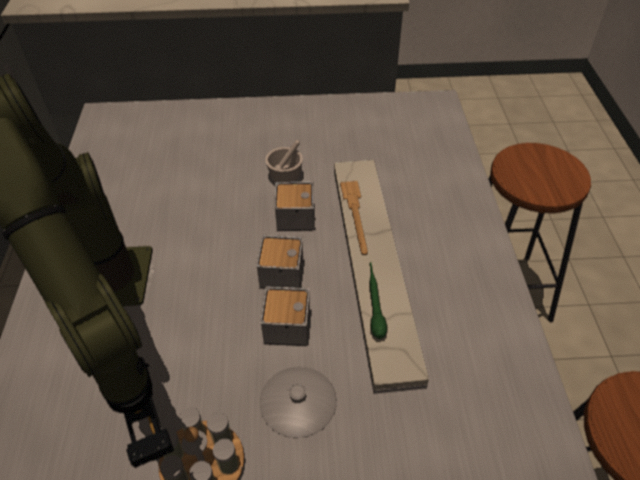

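```bash
cat > h.py <<'E'
import numpy as np, cv2
from plant import r
def unproj(d,uv,z):
    K,R,t=map(np.array,(d["intrinsics"],d["R"],d["t"]))
    uv=np.atleast_2d(uv).astype(float)
    ray=np.linalg.inv(K)@np.c_[uv,np.ones(len(uv))].T
    ray=R.T@ray; c=-R.T@t
    return (c[:,None]+ray*((z-c[2])/ray[2])).T
def proj(d,X):
    K,R,t=map(np.array,(d["intrinsics"],d["R"],d["t"]))
    p=K@(R@np.atleast_2d(X).T+t[:,None]); return (p[:2]/p[2]).T
def lids(d,cam):
    hsv=cv2.cvtColor(d["frame"],cv2.COLOR_RGB2HSV); out=[]
    for x in r.trace(cam,"canister_a"):
        m=x["region"]&(hsv[...,1]>85)&(hsv[...,2]>60)
        m=m.astype(np.uint8)
        m=cv2.morphologyEx(m,cv2.MORPH_CLOSE,np.ones((15,15)))
        m=cv2.morphologyEx(m,cv2.MORPH_OPEN,np.ones((5,5)))
        cs=cv2.findContours(m,0,1)[0]
        if not cs: continue
        c=max(cs,key=cv2.contourArea)[:,0,:]
        P=unproj(d,c,0.093)[:,:2]
        b=cv2.minAreaRect((P*1000).astype(np.float32))
        out.append((x["p"],b))
    return out
E
python3 - <<'E'
from h import *
for cam in("top","side"):
    d=r.snapshot(cam)
    for p,b in lids(d,cam): print(cam,round(float(p),2),np.round(b[0],1),np.round(b[1],1),round(b[2],1))
    for k,z in(("canister_a",0),("press_a",.095),("ledge",0),("mortar",0),("pot_lid",0),("spatula",.045),("baster",.045)):
        for x in r.tip_of(cam,k): print(cam,k,unproj(d,x["centre"][::-1],z)[0].round(4),round(float(x["p"]),2))
    for x in r.trace(cam,"ledge")[:1]:
        c=cv2.findContours(x["region"].astype(np.uint8),0,1)[0]; c=max(c,key=cv2.contourArea)[:,0,:]
        print("reg",x["p"],c.min(0),c.max(0))
d=r.snapshot("top")
im=cv2.resize(d["frame"][180:320,180:460,::-1],None,fx=2.8,fy=2.8,interpolation=cv2.INTER_CUBIC); cv2.imwrite("pics/topz.png",im)
im=cv2.resize(d["frame"][120:220,120:510,::-1],None,fx=2,fy=4,interpolation=cv2.INTER_CUBIC); cv2.imwrite("pics/ledgez.png",im)
E
```

```text
top 0.88 [ 488.3 -197.2] [ 99.7 100.8] 83.5
top 0.77 [476.4 -18.5] [100.  101.2] 82.2
top 0.65 [520.1 199.7] [ 99.6 100.9] 88.1
top canister_a [ 0.4802 -0.0224  0.    ] 0.93
top canister_a [ 0.4939 -0.1923  0.    ] 0.64
top canister_a [0.5165 0.1985 0.    ] 0.58
top press_a [0.5525 0.1984 0.095 ] 0.94
top press_a [ 0.5034 -0.0177  0.095 ] 0.82
top press_a [ 0.5249 -0.1972  0.095 ] 0.64
top ledge [ 0.6735 -0.0055  0.    ] 0.67
top mortar [0.4998 0.3931 0.    ] 0.82
top pot_lid [ 0.5075 -0.3992  0.    ] 0.76
top pot_lid [0.7085 0.1506 0.    ] 0.37
top spatula [0.6995 0.1452 0.045 ] 0.6
top baster [ 0.7223 -0.1609  0.045 ] 0.65
reg 0.66 [102 248] [160 303]
side 0.65 [518.8 200.2] [102.3 102.4] 87.4
side 0.59 [ 487.6 -196.1] [103.5 103.3] 83.9
side 0.59 [475.8 -17.9] [104.3 103.3] 82.6
side 0.3 [475.4 -17.4] [100.7 101.9] 82.2
side canister_a [ 0.4768 -0.0284  0.    ] 0.95
side canister_a [0.5251 0.2165 0.    ] 0.78
side canister_a [ 0.4926 -0.1917  0.    ] 0.75
side press_a [ 0.5213 -0.2029  0.095 ] 0.92
side press_a [ 0.5012 -0.0322  0.095 ] 0.91
side press_a [0.5503 0.2051 0.095 ] 0.82
side ledge [0.6668 0.     0.    ] 0.62
side ledge [ 0.7215 -0.117   0.    ] 0.58
side mortar [0.4954 0.4064 0.    ] 0.87
side pot_lid [ 0.5095 -0.4151  0.    ] 0.71
side spatula [0.7014 0.1657 0.045 ] 0.69
side baster [ 0.7267 -0.1429  0.045 ] 0.93
side baster [ 0.6673 -0.0366  0.045 ] 0.55
side baster [0.5519 0.2541 0.045 ] 0.36
side baster [0.4929 0.346  0.045 ] 0.22
reg 0.79 [334 160] [428 392]
```

View pics/topz.png

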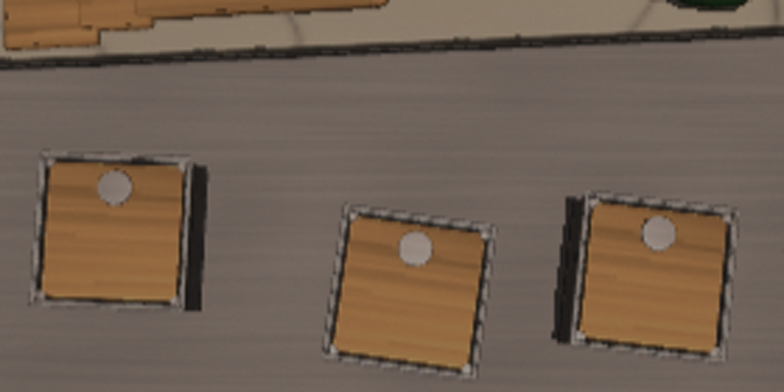

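View pics/ledgez.png

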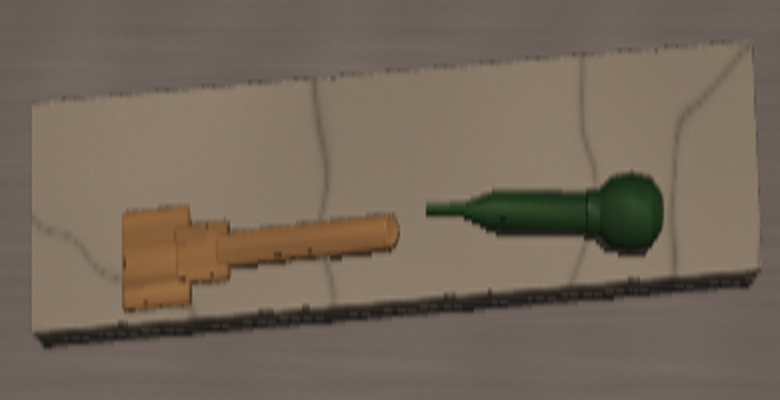

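```bash
cat >> h.py <<'E'
def edge(d,show=False):
    g=cv2.cvtColor(d["frame"],cv2.COLOR_RGB2GRAY).astype(float); pts=[];bot=[]
    for c in range(142,496,3):
        row0=203-(c-136)*16/364
        col=g[int(row0)-7:int(row0)+9,c]; df=np.diff(col)
        i=int(np.argmin(df)); pts.append((c,int(row0)-7+i+0.5))
        j=i+int(np.argmax(df[i:i+8])); bot.append((c,int(row0)-7+j+0.5))
    out=[]
    for p,z in((pts,.045),(bot,0)):
        P=unproj(d,p,z)[:,:2]
        vx,vy,x0,y0=cv2.fitLine((P).astype(np.float32),cv2.DIST_HUBER,0,.001,.001)[:,0]
        out.append((x0-y0*vx/vy, vx/vy))   # x = a + b y
    return out
E
python3 - <<'E'
from h import *
d=r.snapshot("top")
print(edge(d)); 
print(unproj(d,[(136.5,203),(500,187.5)],.045))
E
```

```text
[(np.float32(0.6716338), np.float32(-0.047533337)), (np.float32(0.6713884), np.float32(-0.04738829))]
[[ 0.65183512  0.39495101  0.045     ]
 [ 0.689177   -0.39840156  0.045     ]]
```

```bash
cat >> h.py <<'E'
from scipy.spatial.transform import Rotation as Ro
def tgt(x,y,z,yaw):
    """shift to TCP target with tool jaw axis x at angle so canister yaw (deg) = direction of push"""
    s=r.get_state(); M=Ro.from_quat(s["eef_rot"]).as_matrix()
    dp=np.array([x,y,z])-s["tool_pos"]
    loc=M.T@dp*1000
    # tool x (jaw) should be along +-(-sin,cos)
    best=None
    for sg in(1,-1):
        v=sg*np.array([-np.sin(np.radians(yaw)),np.cos(np.radians(yaw)),0]); l=M.T@v
        a=np.degrees(np.arctan2(-l[2],l[0]))
        if best is None or abs(a)<abs(best): best=a
    print("pos",s["tool_pos"].round(4),"shift xyz",loc.round(1),"spin",round(best,1),"q7",s["q"][6].round(2),"F",s["contact_force"].round(2),"t",round(s["clock"],2))
    print("axes x",M[:,0].round(3),"y",M[:,1].round(3),"z",M[:,2].round(3))
E
python3 - <<'E'
from h import *
tgt(0.385,-0.185,0.13,-6.5)
E
```

```text
pos [ 0.2375 -0.5781  0.2467] shift xyz [-307.6  116.7  285.8] spin 28.8 q7 -0.22 F [-0.37  0.15  0.03] t 2.3
axes x [ 0.38  -0.925  0.   ] y [ 0. -0. -1.] z [0.925 0.38  0.   ]
```

```bash
python3 -m inch '-45 0 42 8;-90 0 84 16;-135 10 126 24;-180 30 168 28.8;-225 60 210 28.8;-270 90 250 28.8;-305 110 280 28.8;-308 117 286 28.8;-308 117 286 28.8' 0.1 20
python3 - <<'E'
from h import *
tgt(0.395,-0.1866,0.053,-6.5)
E
```

```text
clock: 3.2
tool_pos: [0.386, -0.1825, 0.1291]
eef_rot: [0.471, -0.527, 0.527, -0.472]
contact_force: [0.2, 0.1, -0.2]
opening: 0.551
pos [ 0.386  -0.1825  0.1291] shift xyz [ 3.1 76.1  9.3] spin 0.1 q7 -1.3 F [ 0.24  0.06 -0.19] t 3.2
axes x [-0.111 -0.994 -0.   ] y [ 0.001 -0.    -1.   ] z [ 0.994 -0.111  0.001]
```

```bash
python3 -m inch '1 30 0 0;3 60 5 0;3 76 9 0;3 76 20 0;3 76 28 0;3 76 32 0;3 76 35 0'; for i in 1; do python3 -m inch '0 0 2 0;0 0 2 0'; done; python3 -m inch '0 0 2 0;0 0 4 0;0 0 4 0'
```

```text
clock: 3.9
tool_pos: [0.4206, -0.1918, 0.0547]
eef_rot: [0.471, -0.527, 0.528, -0.471]
contact_force: [0.6, -0.1, -0.1]
opening: 0.55
clock: 4.1
tool_pos: [0.4217, -0.1918, 0.0542]
eef_rot: [0.471, -0.527, 0.528, -0.471]
contact_force: [-0.0, -0.3, -0.5]
opening: 0.55
clock: 4.4
tool_pos: [0.4228, -0.1919, 0.0537]
eef_rot: [-0.472, 0.529, -0.526, 0.47]
contact_force: [-5.5, 0.0, 3.4]
opening: 0.551
```

```bash
python3 -m inch '0 0 2 0;0 0 3 0'; python3 -m inch '0 0 2 0;0 0 3 0';python3 -m inch '0 0 2 0;0 0 3 0'
```

```text
clock: 4.6
tool_pos: [0.4259, -0.1922, 0.0537]
eef_rot: [-0.472, 0.529, -0.526, 0.47]
contact_force: [-4.8, 0.1, 4.9]
opening: 0.55
clock: 4.8
tool_pos: [0.4289, -0.1924, 0.0537]
eef_rot: [-0.472, 0.529, -0.526, 0.47]
contact_force: [-5.8, 1.1, 3.8]
opening: 0.551
clock: 5.0
tool_pos: [0.4319, -0.1927, 0.0537]
eef_rot: [-0.472, 0.529, -0.526, 0.47]
contact_force: [-4.9, 0.3, 4.5]
opening: 0.545
```

```bash
python3 -m inch '0 -1 1 0;0 -1 2 0';python3 -m inch '0 0 1 0;0 0 2 0'; python3 -m inch '0 0 1 0;0 0 2 0'
```

```text
clock: 5.2
tool_pos: [0.4359, -0.1932, 0.0546]
eef_rot: [-0.471, 0.528, -0.527, 0.471]
contact_force: [-2.1, -0.1, -1.8]
opening: 0.551
clock: 5.4
tool_pos: [0.4384, -0.1935, 0.0546]
eef_rot: [-0.471, 0.527, -0.527, 0.471]
contact_force: [-2.8, 0.4, -1.7]
opening: 0.548
clock: 5.6
tool_pos: [0.4404, -0.1938, 0.0547]
eef_rot: [-0.471, 0.527, -0.527, 0.471]
contact_force: [-2.7, 0.8, -1.3]
opening: 0.55
```

```bash
python3 -m inch '0 0 -30 0;0 0 -45 0;0 0 -47 0'
python3 - <<'E'
from h import *
tgt(0.3908,-0.0068,0.054,-7.8)
E
```

```text
clock: 5.9
tool_pos: [0.3945, -0.1894, 0.0566]
eef_rot: [-0.471, 0.529, -0.526, 0.47]
contact_force: [0.2, -0.1, 1.0]
opening: 0.545
pos [ 0.3945 -0.1894  0.0566] shift xyz [-181.     2.9  -24.4] spin 1.3 q7 -1.35 F [ 0.21 -0.05  1.01] t 5.9
axes x [-0.113 -0.994 -0.001] y [-0.003  0.001 -1.   ] z [ 0.994 -0.113 -0.004]
```

```bash
python3 -m inch '-45 0 -10 -0.6;-90 1 -18 -1.3;-135 2 -24 -1.3;-175 2 -24 -1.3;-181 2 -24 -1.3;-181 2 -24 -1.3'
python3 - <<'E'
from h import *
tgt(0.4108,-0.0096,0.054,-7.8)
E
```

```text
clock: 6.5
tool_pos: [0.4073, -0.0446, 0.0686]
eef_rot: [-0.48, 0.528, -0.519, 0.47]
contact_force: [-0.6, -0.9, -1.0]
opening: 0.551
pos [ 0.4073 -0.0446  0.0686] shift xyz [-35.2  14.5   0.4] spin 2.2 q7 -2.65 F [-0.62 -0.86 -1.02] t 6.5
axes x [-0.097 -0.995  0.002] y [-0.018 -0.    -1.   ] z [ 0.995 -0.097 -0.018]
```

Run:
```python
from h import *
print(r.get_state()["q"].round(2))
d=r.snapshot("top"); cv2.imwrite("pics/t1.png",d["frame"][:,:,::-1])
d=r.snapshot("side"); cv2.imwrite("pics/s1.png",d["frame"][:,:,::-1])
```

```text
[ 0.03  0.82 -0.05  2.32  0.98  0.04 -2.65]
```

View pics/t1.png

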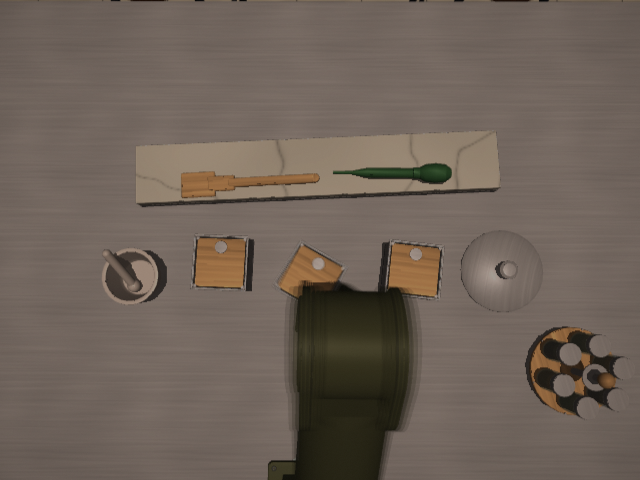

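View pics/s1.png

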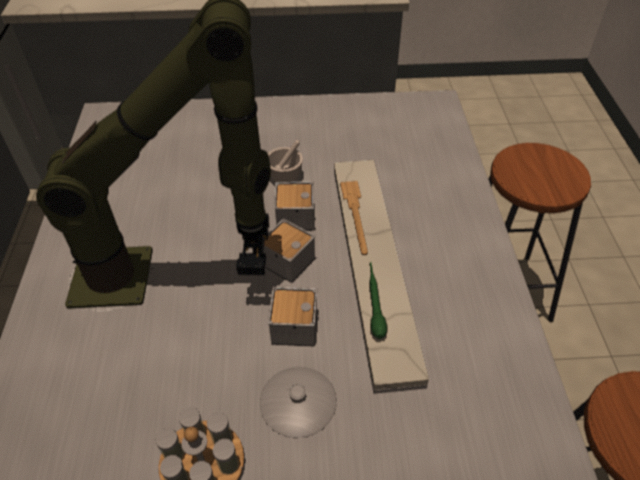

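```bash
python3 -m inch '20 -10 -2 0;40 -30 -4 0;60 -50 0 0;80 -70 5 0;100 -80 10 0;120 -80 10 0'
python3 - <<'E'
from h import *
print(r.get_state()["q"].round(2))
tgt(0.42,0.21,0.15,-1.9)
d=r.snapshot("top"); cv2.imwrite("pics/t2.png",d["frame"][:,:,::-1])
d=r.snapshot("side"); cv2.imwrite("pics/s2.png",d["frame"][:,:,::-1])
for p,b in lids(d,"side"): print(round(float(p),2),np.round(b[0],1),np.round(b[1],1),round(b[2],1))
E
```

```text
clock: 7.2
tool_pos: [0.4104, -0.1642, 0.15]
eef_rot: [-0.479, 0.526, -0.519, 0.474]
contact_force: [-0.2, -0.4, -1.0]
opening: 0.551
[ 0.62  0.69 -0.55  2.17  0.77  0.49 -2.19]
pos [ 0.4104 -0.1642  0.15  ] shift xyz [-373.5    1.1  -25.1] spin -3.4 q7 -2.19 F [-0.17 -0.44 -0.99] t 7.2
axes x [-0.093 -0.996 -0.002] y [-0.012  0.003 -1.   ] z [ 0.996 -0.093 -0.012]
0.84 [518.7 200.2] [102.3 102.6] 87.4
0.73 [494.8  29.6] [104.5 103.8] 48.9
0.57 [ 506.7 -198.5] [100.8 105.3] 86.5
```

View pics/t2.png

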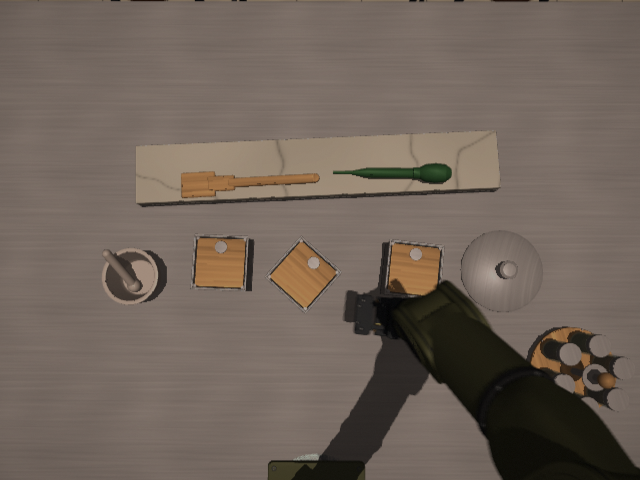

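View pics/s2.png

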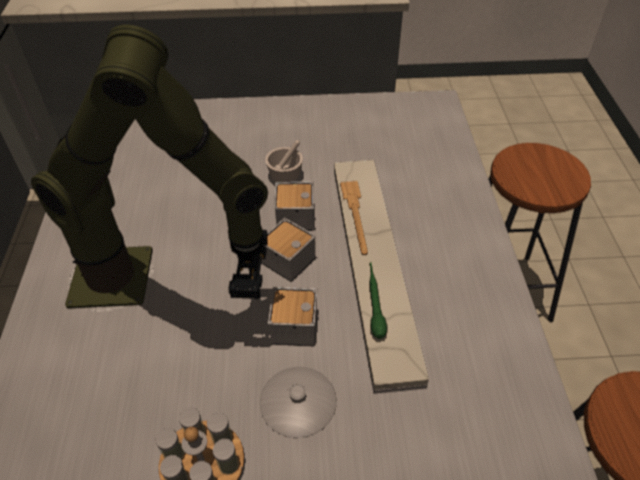

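```bash
python3 -m inch '-5 -20 20 -8.5;-20 -40 40 -17;-50 -40 50 -25.5;-80 -40 50 -34;-110 -40 50 -42.5;-140 -40 50 -51;-170 -40 50 -59.5;-200 -40 50 -68;-230 -40 50 -76.5;-260 -40 50 -85'
python3 - <<'E'
from h import *
print(r.get_state()["q"].round(2))
tgt(0.435,0.21,0.15,-1.9)
E
```

```text
clock: 8.35
tool_pos: [0.4804, 0.0949, 0.1875]
eef_rot: [-0.703, 0.067, -0.053, 0.706]
contact_force: [0.2, 0.2, 0.1]
opening: 0.55
[ 0.3   0.8  -1.01  1.99  0.87  0.89 -1.36]
pos [0.4804 0.0949 0.1875] shift xyz [-63.3  38.9 105.7] spin 82.2 q7 -1.36 F [0.23 0.23 0.15] t 8.35
axes x [ 0.985 -0.169 -0.021] y [-0.02   0.005 -1.   ] z [0.169 0.986 0.001]
```

```bash
python3 -m inch '-6 0 15 -8.5;-12 0 30 -17;-20 0 45 -25.5;-30 0 60 -34;-40 0 75 -42.5;-50 0 90 -51;-60 0 106 -59.5;-63 0 106 -68;-63 0 106 -76.5;-63 0 106 -85'
python3 - <<'E'
from h import *
print(r.get_state()["q"].round(2))
tgt(0.435,0.2025,0.054,-1.9)
E
```

```text
clock: 9.35
tool_pos: [0.4363, 0.2092, 0.1887]
eef_rot: [-0.554, -0.427, 0.437, 0.566]
contact_force: [0.2, -0.7, 0.8]
opening: 0.553
[ 0.17  0.95 -1.32  2.    1.03  1.13 -0.31]
pos [0.4363 0.2092 0.1887] shift xyz [ -6.7 134.6  -3.4] spin -12.8 q7 -0.31 F [ 0.15 -0.73  0.77] t 9.35
axes x [ 0.253  0.967 -0.001] y [-0.021  0.005 -1.   ] z [-0.967  0.253  0.022]
```

```bash
python3 -m inch '-3 40 -2 -7;-7 85 -3 -12.8;-7 120 -3 -12.8;-7 134 -3 -12.8;-7 134 -3 -12.8;-7 134 -3 -12.8'
python3 - <<'E'
from h import *
print(r.get_state()["q"].round(2))
tgt(0.4537,0.202,0.054,-1.9)
E
```

```text
clock: 9.95
tool_pos: [0.4349, 0.2016, 0.0551]
eef_rot: [-0.503, -0.486, 0.494, 0.516]
contact_force: [0.7, -0.2, -0.5]
opening: 0.546
[ 0.11  1.17 -1.18  2.09  1.35  1.04 -0.3 ]
pos [0.4349 0.2016 0.0551] shift xyz [  1.1   0.7 -18.7] spin -0.4 q7 -0.3 F [ 0.7  -0.16 -0.52] t 9.95
axes x [0.04  0.999 0.004] y [-0.021  0.005 -1.   ] z [-0.999  0.04   0.021]
```

```bash
python3 -m inch '1 0 -8 -0.4;1 0 -14 -0.4;1 0 -17 -0.4;1 0 -17 -0.4'; python3 -m inch '0 0 -2 0;0 0 -4 0;0 0 -6 0'; python3 -m inch '0 0 -1 0;0 0 -2 0';python3 -m inch '0 0 -1 0;0 0 -2 0';python3 -m inch '0 0 -1 0;0 0 -2 0'
```

```text
clock: 10.35
tool_pos: [0.4529, 0.2007, 0.055]
eef_rot: [-0.503, -0.487, 0.495, 0.515]
contact_force: [0.6, -0.2, -0.6]
opening: 0.548
clock: 10.65
tool_pos: [0.4578, 0.2003, 0.0543]
eef_rot: [-0.502, -0.487, 0.496, 0.514]
contact_force: [-1.7, 0.9, 2.2]
opening: 0.552
clock: 10.85
tool_pos: [0.4601, 0.2002, 0.0542]
eef_rot: [-0.502, -0.487, 0.496, 0.515]
contact_force: [-2.7, 0.1, 2.1]
opening: 0.546
clock: 11.05
tool_pos: [0.4622, 0.2001, 0.0541]
eef_rot: [-0.502, -0.487, 0.496, 0.514]
contact_force: [-2.4, 0.1, 2.6]
opening: 0.551
clock: 11.25
tool_pos: [0.4644, 0.2, 0.0541]
eef_rot: [-0.502, -0.487, 0.496, 0.514]
contact_force: [-3.2, -0.5, 2.9]
opening: 0.549
```

```bash
python3 -m inch '0 -1 -1 0;0 -1 -2 0';python3 -m inch '0 0 -1 0;0 0 -2 0'; python3 -m inch '0 0 -1 0;0 0 -2 0'; python3 -m inch '0 0 -1 0;0 0 -2 0'
```

```text
clock: 11.45
tool_pos: [0.4667, 0.1997, 0.0549]
eef_rot: [-0.503, -0.487, 0.496, 0.514]
contact_force: [-0.8, 0.4, -0.1]
opening: 0.55
clock: 11.65
tool_pos: [0.4685, 0.1996, 0.0549]
eef_rot: [-0.503, -0.487, 0.496, 0.514]
contact_force: [-1.2, -0.5, -1.3]
opening: 0.548
clock: 11.85
tool_pos: [0.4704, 0.1996, 0.0549]
eef_rot: [-0.502, -0.487, 0.496, 0.514]
contact_force: [-0.8, 0.1, -0.9]
opening: 0.553
clock: 12.05
tool_pos: [0.4724, 0.1997, 0.0549]
eef_rot: [-0.502, -0.487, 0.496, 0.514]
contact_force: [-2.8, -0.2, -0.7]
opening: 0.555
```

```bash
for i in 1; do python3 -m inch '0 0 -1.5 0'; python3 -m inch '0 0 -1.5 0'; python3 -m inch '0 0 -1.5 0';python3 -m inch '0 0 -1.5 0';python3 -m inch '0 0 -1.5 0'; done | grep -E "pos|force"
```

```text
tool_pos: [0.4738, 0.1996, 0.0549]
contact_force: [-1.0, -0.4, -0.4]
tool_pos: [0.4755, 0.1996, 0.0549]
contact_force: [-2.0, -0.1, 0.2]
tool_pos: [0.477, 0.1996, 0.0548]
contact_force: [-0.6, 0.4, -0.1]
tool_pos: [0.4785, 0.1995, 0.0548]
contact_force: [-0.5, -0.3, -0.2]
tool_pos: [0.4799, 0.1994, 0.0547]
contact_force: [-2.8, 0.0, -0.2]
```

Run:
```python
from h import *
tgt(0.5278,0.2,0.055,2.72)
d=r.snapshot("top"); cv2.imwrite("pics/t3.png",d["frame"][:,:,::-1])
for p,b in lids(d,"top"): print(round(float(p),2),np.round(b[0],1),np.round(b[1],1),round(b[2],1))
d=r.snapshot("side")
for p,b in lids(d,"side"): print(round(float(p),2),np.round(b[0],1),np.round(b[1],1),round(b[2],1))
```

```text
pos [0.4799 0.1994 0.0547] shift xyz [  2.2  -1.3 -47.8] spin -4.7 q7 -0.14 F [-2.8   0.02 -0.22] t 12.55
axes x [0.034 0.999 0.003] y [-0.021  0.003 -1.   ] z [-0.999  0.034  0.021]
0.91 [ 494.8 -232.7] [30.9 84.4] 83.0
0.79 [586.  198.1] [23.  97.9] 0.2
0.66 [451.9  29.8] [40.6 73.7] 0.3
0.84 [ 506.7 -198.5] [100.8 105.2] 86.5
0.77 [553.2 201.5] [102.5  86.5] 86.9
0.74 [553.1 199.5] [98.4 86.5] 86.9
0.61 [490.3  30.7] [100.3  95. ] 49.0
```

View pics/t3.png

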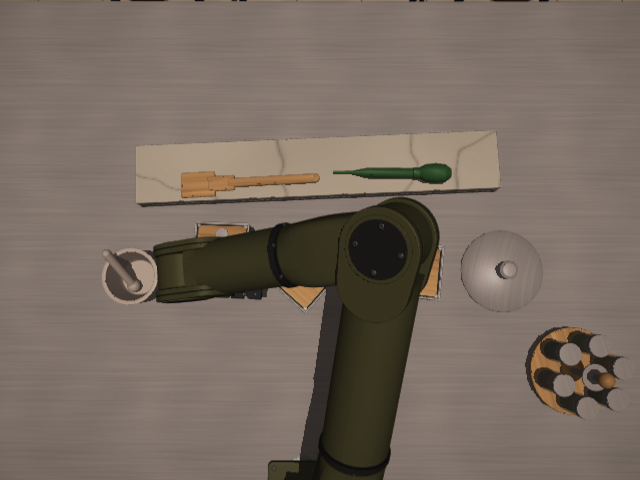

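Run:
```python
from h import *
d=r.snapshot("side"); cv2.imwrite("pics/s3.png",d["frame"][:,:,::-1]); print(r.get_state()["q"].round(2))
```

```text
[ 0.14  1.19 -1.18  1.97  1.31  1.07 -0.14]
```

View pics/s3.png

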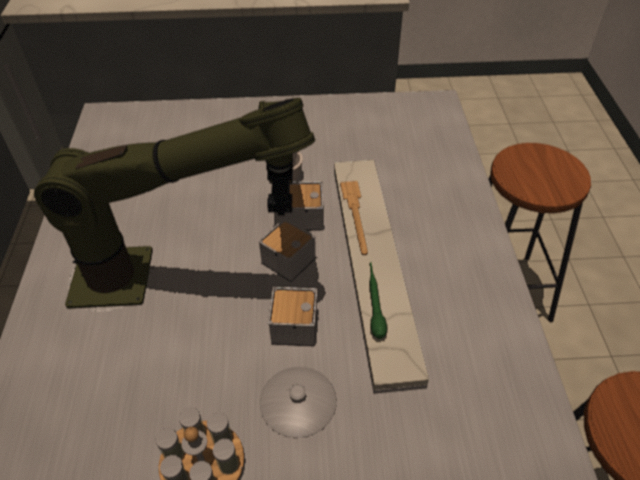

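```bash
python3 -m inch '0 0 -4 -1;0 0 -8 -2;0 0 -12 -3;1 -0.2 -16 -4;1 -0.4 -20 -4.7;1 -0.5 -24 -4.7;1 -0.6 -28 -4.7;2 -0.7 -32 -4.7;2 -0.8 -36 -4.7;2 -0.9 -40 -4.7' | tail -4
python3 - <<'E'
from h import *
tgt(0.5428,0.2004,0.055,2.72)
E
```

```text
tool_pos: [0.5202, 0.2002, 0.0548]
eef_rot: [-0.482, -0.508, 0.516, 0.494]
contact_force: [-1.9, 0.4, -0.4]
opening: 0.545
pos [0.5202 0.2002 0.0548] shift xyz [ -0.9  -0.7 -22.6] spin 0.0 q7 0.06 F [-1.87  0.36 -0.4 ] t 13.8
axes x [-0.048  0.999  0.005] y [-0.021  0.004 -1.   ] z [-0.999 -0.048  0.021]
```

```bash
python3 -m inch '0 0 -3 0;0 -0.2 -6 0;0 -0.3 -9 0;0 -0.4 -12 0;0 -0.4 -15 0;0 -0.4 -17 0;0 -0.4 -19 0' | grep -E "pos|force"; python3 -m inch '0 0 -1 0;0 0 -2 0'| grep -E "pos|force"; python3 -m inch '0 0 -1 0;0 0 -2 0'| grep -E "pos|force"
```

```text
tool_pos: [0.539, 0.201, 0.0548]
contact_force: [-1.9, 0.5, 1.0]
tool_pos: [0.5389, 0.201, 0.0548]
contact_force: [-8.8, -1.4, 2.9]
tool_pos: [0.5388, 0.2009, 0.0548]
contact_force: [-14.0, -2.0, 5.9]
```

```bash
python3 -m inch '0 0 6 0;0 0 20 0;0 0 40 0;0 -20 60 0;0 -50 70 0;0 -80 70 0;0 -80 70 0' | grep -E "pos|force"
python3 - <<'E'
from h import *
for c in("top","side"):
    d=r.snapshot(c); cv2.imwrite(f"pics/{c}4.png",d["frame"][:,:,::-1])
    for p,b in lids(d,c): print(c,round(float(p),2),np.round(b[0],1),np.round(b[1],1),round(b[2],1))
E
```

```text
tool_pos: [0.4766, 0.1996, 0.14]
contact_force: [-0.4, 0.0, 0.9]
top 0.66 [617.9 206.2] [ 91.6 100.1] 2.0
side 0.89 [605.5 207. ] [103.1 107.8] 86.5
side 0.66 [ 506.8 -197.5] [104.7 103.4] 83.7
side 0.66 [495.4  29.2] [ 98.6 106.8] 52.5
```

View pics/top4.png

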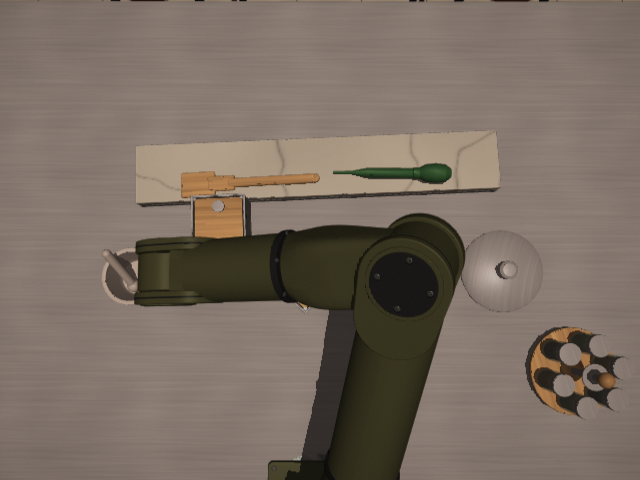

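View pics/side4.png

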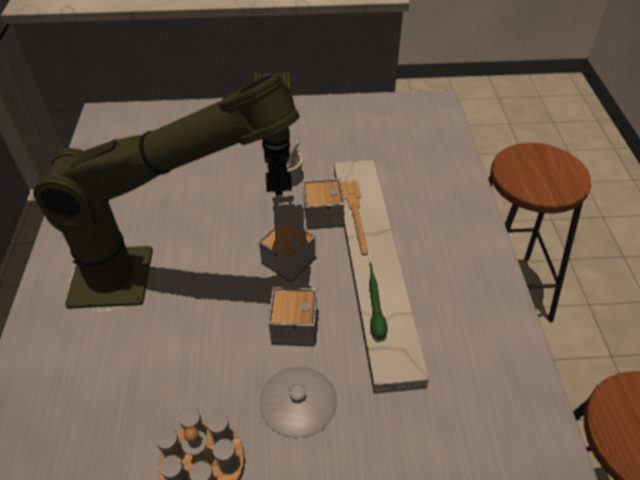

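```bash
python3 -m inch '0 0 0 -8;0 0 0 -16;0 0 0 -24;0 0 0 -32;0 0 0 -40' -1 20 | grep -E "pos|force|open"
python3 - <<'E'
from h import *
tgt(0.525,0.1146,0.055,49)
E
```

```text
tool_pos: [0.4744, 0.1971, 0.1348]
contact_force: [0.4, -0.0, 0.4]
opening: 0.123
pos [0.4744 0.1971 0.1348] shift xyz [-96.3  78.4  18.2] spin -5.9 q7 0.69 F [ 0.44 -0.02  0.35] t 16.3
axes x [-0.683  0.731  0.017] y [-0.023  0.002 -1.   ] z [-0.73  -0.683  0.015]
```

```bash
python3 -m inch '-40 0 8 -5.9;-80 0 18 -5.9;-96 0 18 -5.9;-96 30 18 -5.9;-96 60 18 -5.9;-96 78 18 -5.9;-96 78 18 -5.9' | grep -E "pos|force|open"
python3 - <<'E'
from h import *
tgt(0.5119,0.0995,0.055,49)
d=r.snapshot("side"); cv2.imwrite("pics/s5.png",d["frame"][:,:,::-1])
E
```

```text
tool_pos: [0.523, 0.1138, 0.0531]
contact_force: [-0.3, 0.4, -0.0]
opening: 0.005
pos [0.523  0.1138 0.0531] shift xyz [-1.1 -1.6 18.1] spin -0.4 q7 0.94 F [-0.26  0.45 -0.05] t 17.0
axes x [-0.75   0.661  0.021] y [-0.027  0.001 -1.   ] z [-0.661 -0.751  0.017]
```

View pics/s5.png

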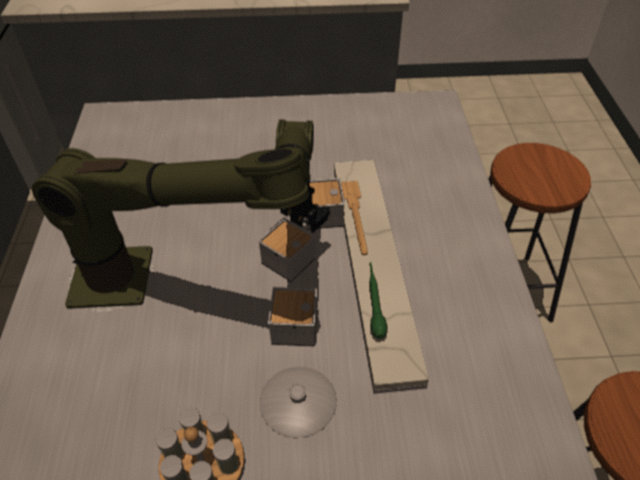

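```bash
python3 -m inch '0 -2 7 0;0 -2 14 0;0 -2 18 0;0 -2 21 0;0 -2 24 0;0 -2 27 0;0 -2 30 0' | grep -E "pos|force"; for i in 1; do python3 -m inch '0 0 2 0';python3 -m inch '0 0 2 0';python3 -m inch '0 0 2 0';python3 -m inch '0 0 2 0';python3 -m inch '0 0 2 0'; done| grep -E "pos|force"
python3 - <<'E'
from h import *
d=r.snapshot("side"); cv2.imwrite("pics/s6.png",d["frame"][:,:,::-1])
for p,b in lids(d,"side"): print(round(float(p),2),np.round(b[0],1),np.round(b[1],1),round(b[2],1))
E
```

```text
tool_pos: [0.5058, 0.0936, 0.0599]
contact_force: [2.3, 3.5, 1.7]
tool_pos: [0.5043, 0.0919, 0.0598]
contact_force: [2.9, 4.6, 3.0]
tool_pos: [0.503, 0.0905, 0.0598]
contact_force: [2.6, 5.2, 2.9]
tool_pos: [0.5017, 0.0889, 0.0598]
contact_force: [3.0, 4.0, 3.9]
tool_pos: [0.5004, 0.0874, 0.0599]
contact_force: [3.0, 3.3, 4.3]
tool_pos: [0.499, 0.0859, 0.0598]
contact_force: [2.4, 4.4, 2.8]
0.86 [ 507.9 -199.6] [100.6 100.6] 83.9
0.63 [481.1  14.6] [98.9 92.6] 52.7
0.61 [607.4 206.9] [109.7 104.3] 2.5
0.51 [ 507.5 -198.1] [97.8 99.3] 84.1
```

View pics/s6.png

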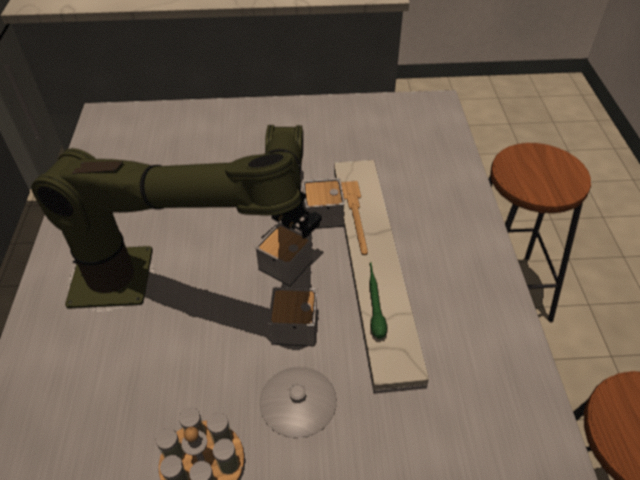

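```bash
python3 -m inch '0 -1 3 0;0 -1 6 0;0 -1 9 0;0 -1 12 0;0 -1 15 0;0 -1 18 0;0 -1 18 0' | grep -E "pos|force"
python3 - <<'E'
from h import *
d=r.snapshot("side"); cv2.imwrite("pics/s7.png",d["frame"][150:320,200:400,::-1].repeat(4,0).repeat(4,1)[:600])
for p,b in lids(d,"side"): print(round(float(p),2),np.round(b[0],1),np.round(b[1],1),round(b[2],1))
E
```

```text
tool_pos: [0.4861, 0.0707, 0.0603]
contact_force: [0.7, 0.3, -1.4]
0.79 [ 508.  -198.6] [ 98.8 100.9] 83.8
0.71 [604.8 207. ] [103.2 103.8] 2.5
0.55 [472.5  -1.7] [100.1  96.9] 57.1
0.35 [473.3  -0.8] [96.9 95.9] 56.3
```

View pics/s7.png

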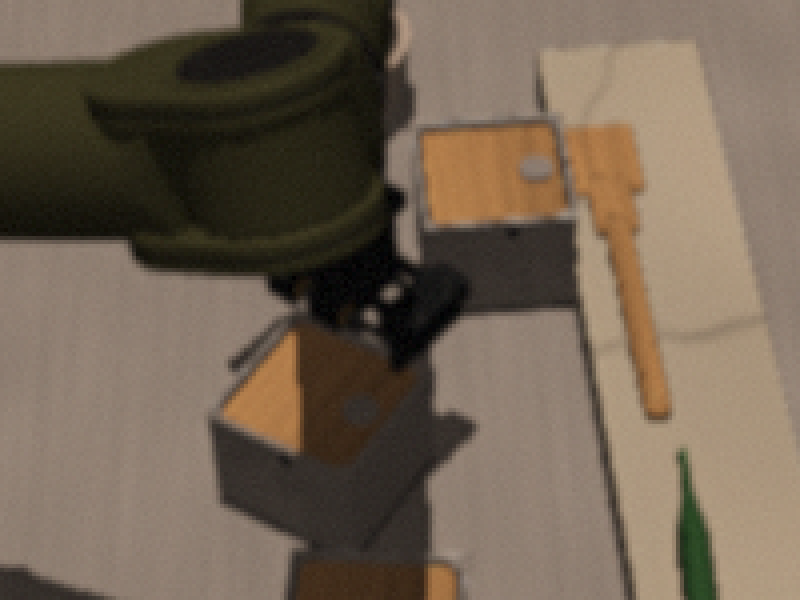

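```bash
python3 -m inch '0 0 -15 0;0 -5 -30 0;0 -40 -40 0;0 -80 -40 0;0 -110 -40 0;0 -110 -40 0' | grep -E "pos|force"
python3 - <<'E'
from h import *
for c in("top","side"):
    d=r.snapshot(c); cv2.imwrite(f"pics/{c}8.png",d["frame"][:,:,::-1])
    for p,b in lids(d,c): print(c,round(float(p),2),np.round(b[0],1),np.round(b[1],1),round(b[2],1))
    for x in r.tip_of(c,"press_a"): print("press",unproj(d,x["centre"][::-1],.095)[0].round(4),round(float(x["p"]),2),np.round(x["centre"]))
tgt(0.6029+.032,0.2039+.0015,0.16,2.72)
E
```

```text
tool_pos: [0.5169, 0.1023, 0.174]
contact_force: [0.3, -1.1, 1.0]
top 0.96 [623.9 228.3] [ 75.4 133.5] 50.4
top 0.89 [443.   11.6] [107.   49.9] 79.4
press [0.6363 0.2093 0.095 ] 0.94 [206. 217.]
side 0.97 [620.6 206.1] [103.1  87.7] 86.5
side 0.9 [472.   -0.7] [103.5  95.2] 55.5
side 0.77 [ 508.  -199.5] [101.3 100.5] 83.2
press [0.6415 0.2129 0.095 ] 0.96 [190. 335.]
press [ 0.5438 -0.2036  0.095 ] 0.86 [307. 308.]
press [ 0.5074 -0.0179  0.095 ] 0.57 [251. 291.]
pos [0.5147 0.1005 0.1687] shift xyz [ -21.1    6.1 -158.2] spin 45.9 q7 1.05 F [-0.74 -0.61  1.16] t 20.05
axes x [-0.75   0.661  0.019] y [-0.023  0.002 -1.   ] z [-0.661 -0.751  0.014]
```

View pics/top8.png

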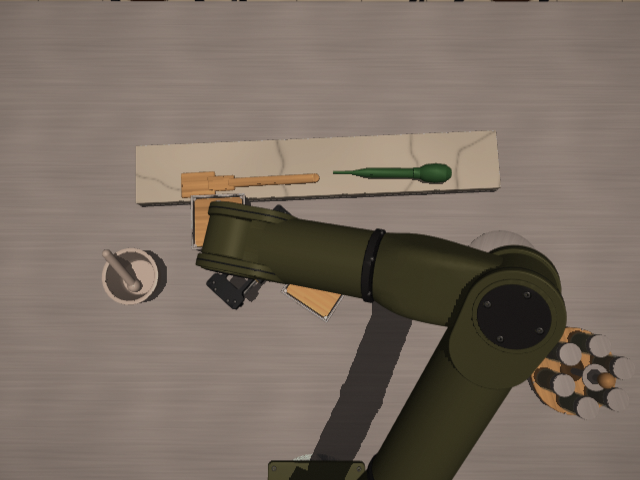

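View pics/side8.png

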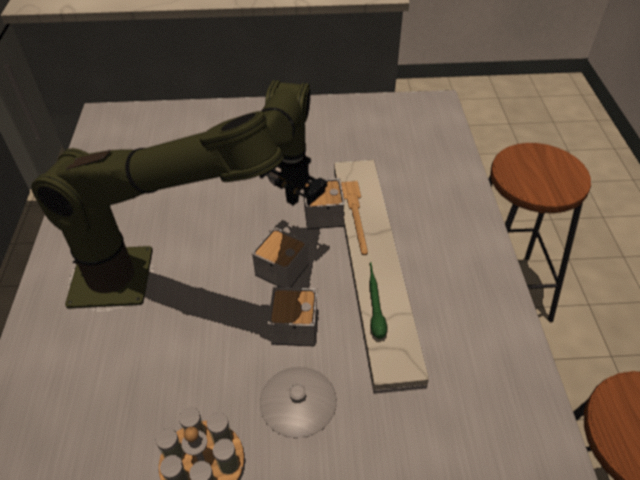

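```bash
python3 -m inch '-4 0 -26 8;-8 0 -53 16;-11 0 -80 24;-15 0 -106 32;-18 0 -132 40;-21 0 -158 45.9;-21 0 -158 45.9' | grep -E "pos|force"
python3 - <<'E'
from h import *
tgt(0.638,0.208,0.107,2.72)
print(r.get_state()["q"].round(2))
for c in("top","side"):
    d=r.snapshot(c); cv2.imwrite(f"pics/{c}9.png",d["frame"][:,:,::-1])
    for x in r.tip_of(c,"press_a"): print("press",unproj(d,x["centre"][::-1],.095)[0].round(4),round(float(x["p"]),2),np.round(x["centre"]))
E
```

```text
tool_pos: [0.6362, 0.2085, 0.1668]
contact_force: [-0.0, 0.8, -0.5]
pos [0.6362 0.2085 0.1668] shift xyz [-1.  59.7 -3. ] spin -0.0 q7 0.47 F [-0.01  0.84 -0.46] t 20.75
axes x [-0.047  0.999  0.006] y [-0.021  0.005 -1.   ] z [-0.999 -0.047  0.021]
[ 0.14  1.11 -1.21  1.44  1.03  1.32  0.47]
press [ 0.5021 -0.0119  0.095 ] 0.73 [271. 322.]
press [ 0.5409 -0.2019  0.095 ] 0.8 [306. 306.]
press [0.639  0.2143 0.095 ] 0.71 [190. 334.]
press [ 0.5059 -0.0268  0.095 ] 0.62 [254. 291.]
```

View pics/top9.png

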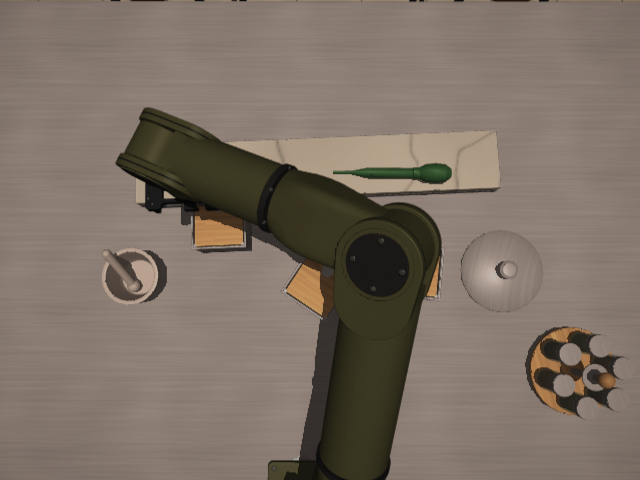

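View pics/side9.png

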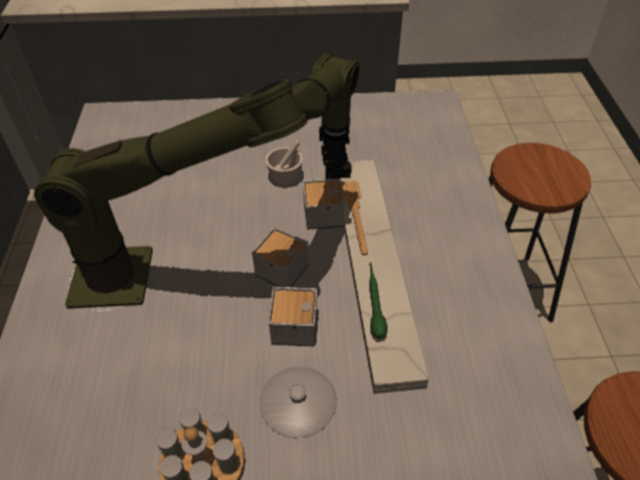

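```bash
python3 -m inch '0 20 -1 0;0 40 -2 0;0 54 -2 0;0 58 -2 0;0 59.5 -2 0;0 59.5 -2 0' | grep -E "pos|force"; python3 -m inch '0 2 0 0;0 4 0 0;0 4 0 0' | grep -E "pos|force"
python3 - <<'E'
from h import *
d=r.snapshot("side"); cv2.imwrite("pics/s10.png",cv2.resize(d["frame"][140:260,260:420,::-1],None,fx=5,fy=5))
E
```

```text
tool_pos: [0.6363, 0.2065, 0.1085]
contact_force: [0.1, 0.5, 0.6]
tool_pos: [0.6362, 0.2062, 0.1044]
contact_force: [-0.0, 0.1, -0.8]
```

View pics/s10.png

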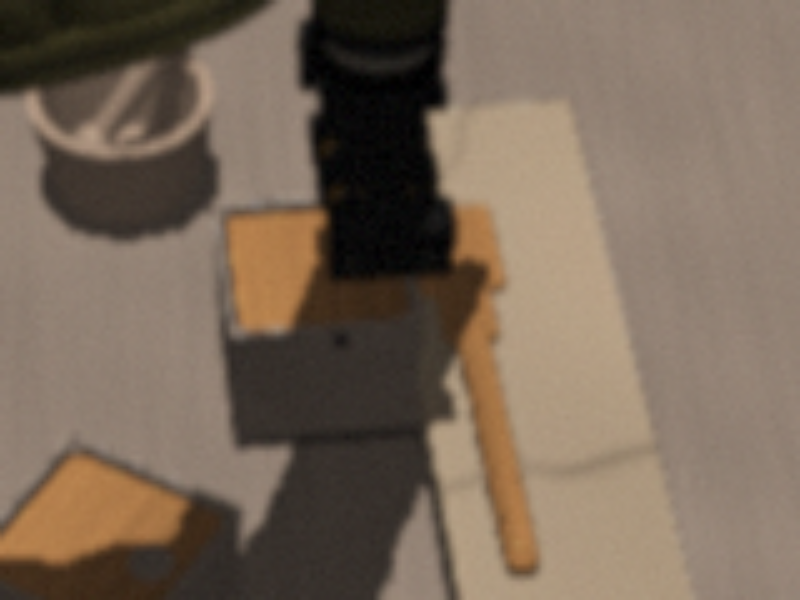

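```bash
for i in 1; do python3 -m inch '0 1.5 0 0;0 3 0 0'; python3 -m inch '0 1.5 0 0;0 3 0 0'; python3 -m inch '0 1.5 0 0;0 3 0 0'; python3 -m inch '0 1.5 0 0;0 3 0 0'; done | grep -E "pos|force"
```

```text
tool_pos: [0.6368, 0.2064, 0.1019]
contact_force: [1.4, -0.6, 3.5]
tool_pos: [0.6372, 0.2064, 0.0989]
contact_force: [4.4, -0.2, 3.0]
tool_pos: [0.6366, 0.2064, 0.0955]
contact_force: [3.3, -0.0, 3.0]
tool_pos: [0.6357, 0.2063, 0.092]
contact_force: [2.5, 0.7, 2.0]
```

```bash
python3 - <<'E'
from h import *
d=r.snapshot("side"); cv2.imwrite("pics/s11.png",cv2.resize(d["frame"][140:260,260:420,::-1],None,fx=5,fy=5))
E
python3 -m inch '0 1.5 -1 0;0 3 -2 0' | grep -E "pos|force"; python3 -m inch '0 1.5 -1 0;0 3 -1 0' | grep -E "pos|force"
```

```text
tool_pos: [0.6371, 0.2064, 0.0889]
contact_force: [1.0, 0.4, 2.3]
tool_pos: [0.6386, 0.2064, 0.0859]
contact_force: [1.1, -0.2, 2.0]
```

View pics/s11.png

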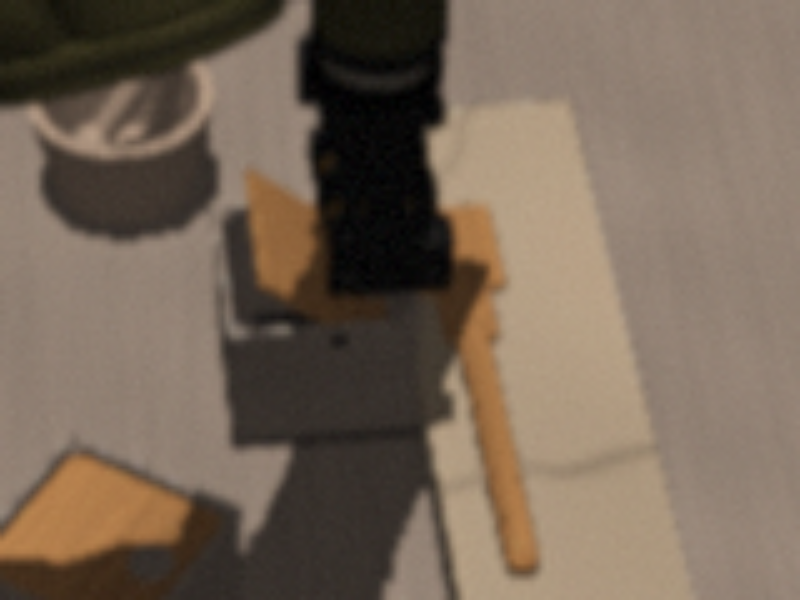

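```bash
for i in 1; do python3 -m inch '0 1.5 0 0;0 2 0 0'; python3 -m inch '0 1.5 0 0;0 2 0 0'; python3 -m inch '0 1 0 0;0 2 0 0';  done | grep -E "pos|force"
```

```text
tool_pos: [0.6388, 0.2064, 0.0841]
contact_force: [1.1, -0.3, 2.6]
tool_pos: [0.6394, 0.2066, 0.0828]
contact_force: [1.1, 0.1, 5.2]
tool_pos: [0.64, 0.2068, 0.0815]
contact_force: [1.7, -0.3, 8.3]
```

```bash
python3 -m inch '0 -3 0 0;0 -10 0 0;0 -30 0 0;0 -60 0 0;0 -90 0 0;0 -90 0 0'| grep -E "pos|force"
python3 - <<'E'
from h import *
d=r.snapshot("side"); cv2.imwrite("pics/s12.png",cv2.resize(d["frame"][140:260,260:420,::-1],None,fx=5,fy=5))
d=r.snapshot("wrist"); cv2.imwrite("pics/w12.png",d["frame"][:,:,::-1])
E
```

```text
tool_pos: [0.6417, 0.2085, 0.1763]
contact_force: [0.0, 0.3, -0.3]
```

View pics/s12.png

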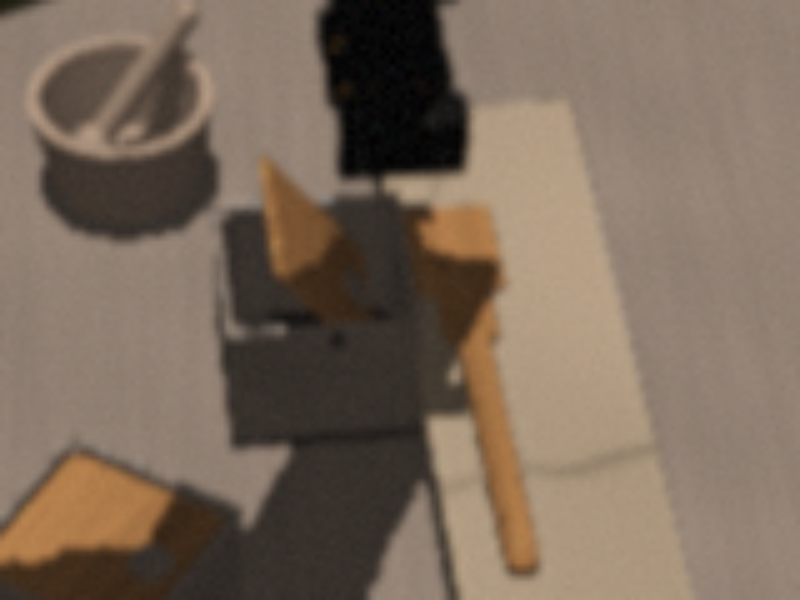

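View pics/w12.png

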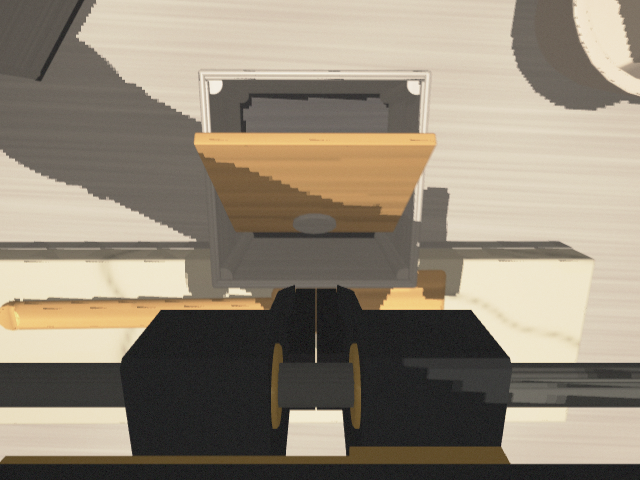

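Run:
```python
from h import *
d=r.snapshot("wrist"); cv2.imwrite("pics/w13.png",cv2.resize(d["frame"][225:325,170:470,::-1],None,fx=2.6,fy=5,interpolation=cv2.INTER_CUBIC))
print(unproj(d,[(199,71),(431,71),(212,288),(418,288)],.096).round(4))
print(unproj(d,[(30,261),(110,260),(170,260),(480,257),(540,257)],.045).round(4))
d=r.snapshot("side")
cv2.imwrite("pics/s13.png",cv2.resize(d["frame"][160:240,290:370,::-1],None,fx=7,fy=7,interpolation=cv2.INTER_CUBIC))
# predicted front-top edge for flush: check bottom edges
```

```text
[[0.5498 0.1484 0.096 ]
 [0.5444 0.2597 0.096 ]
 [0.661  0.1529 0.096 ]
 [0.6559 0.2659 0.096 ]]
[[0.6683 0.0206 0.045 ]
 [0.6652 0.0735 0.045 ]
 [0.6634 0.1133 0.045 ]
 [0.6518 0.3194 0.045 ]
 [0.6499 0.3596 0.045 ]]
```

View pics/w13.png

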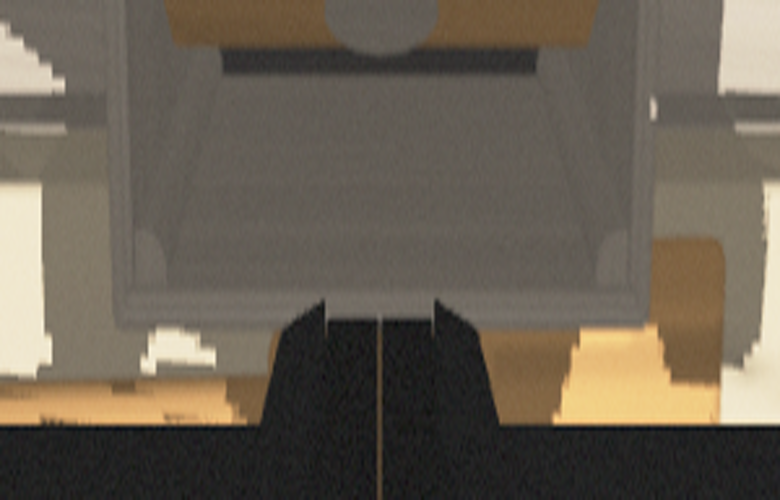

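View pics/s13.png

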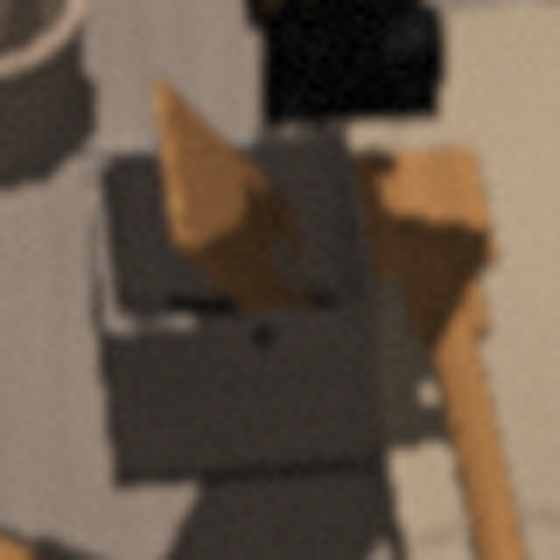

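Run:
```python
from h import *
d=r.snapshot("wrist")
for y in(.1,.15,.27,.3):
    for x0 in(.6675,.6715):
        print(y,x0,[proj(d,[x0-.0475*y,y,z])[0].round(1).tolist() for z in(0,.045)])
g=d["frame"].mean(2); 
for c in(60,120,170,440,480,520): print(c,g[236:268,c].round().astype(int).tolist())
R,t=np.array(d["R"]),np.array(d["t"]); print(-R.T@t)
```

```text
0.1 0.6675 [[172.5, 242.2], [150.4, 260.4]]
0.1 0.6715 [[172.8, 247.2], [150.7, 266.1]]
0.15 0.6675 [[238.1, 242.1], [226.3, 260.3]]
0.15 0.6715 [[238.1, 247.2], [226.3, 266.1]]
0.27 0.6675 [[395.2, 242.0], [408.0, 260.1]]
0.27 0.6715 [[394.7, 247.0], [407.3, 265.9]]
0.3 0.6675 [[434.3, 242.0], [453.3, 260.1]]
0.3 0.6715 [[433.7, 247.0], [452.5, 265.8]]
60 [205, 207, 209, 210, 204, 207, 207, 208, 209, 188, 107, 95, 95, 93, 97, 96, 105, 102, 105, 108, 109, 108, 109, 111, 112, 110, 111, 124, 173, 208, 218, 225]
120 [205, 204, 204, 206, 207, 206, 205, 202, 204, 184, 106, 96, 95, 97, 96, 99, 123, 141, 107, 107, 104, 98, 95, 101, 105, 107, 110, 124, 175, 210, 219, 225]
170 [208, 204, 205, 202, 205, 205, 205, 203, 203, 179, 105, 94, 97, 93, 95, 98, 105, 104, 107, 109, 110, 107, 105, 106, 107, 106, 100, 124, 179, 212, 220, 226]
440 [105, 103, 105, 103, 103, 105, 106, 106, 105, 105, 96, 88, 89, 92, 93, 91, 97, 103, 105, 105, 101, 103, 106, 106, 106, 106, 103, 109, 111, 116, 117, 118]
480 [211, 208, 208, 206, 207, 206, 208, 209, 208, 184, 107, 95, 96, 95, 93, 98, 136, 162, 109, 109, 112, 109, 107, 111, 110, 112, 108, 127, 179, 211, 220, 225]
520 [208, 206, 209, 207, 206, 206, 203, 203, 205, 183, 95, 93, 94, 93, 92, 97, 135, 154, 97, 93, 99, 106, 105, 103, 104, 102, 107, 129, 179, 188, 166, 226]
[0.57211117 0.2035433  0.30935196]
```

Run:
```python
from h import *
d=r.snapshot("wrist")
g=d["frame"].mean(2)
for c in(225,250,380,405): print(c,g[278:298,c].round().astype(int).tolist(), g[64:82,c].round().astype(int).tolist())
P=unproj(d,[(214,290.3),(419,290.3),(200,70),(430,70)],.096); print(P.round(4))
for p in P: print((p[0]+.0475*p[1]).round(4))
```

```text
225 [105, 103, 104, 103, 103, 105, 104, 99, 95, 108, 109, 107, 109, 112, 108, 102, 107, 116, 168, 225] [201, 204, 201, 203, 202, 205, 205, 189, 166, 187, 205, 225, 228, 199, 180, 193, 216, 197]
250 [92, 93, 94, 93, 92, 93, 94, 92, 98, 107, 109, 109, 110, 114, 107, 101, 105, 116, 119, 119] [204, 205, 206, 206, 204, 204, 207, 199, 166, 143, 204, 225, 232, 200, 185, 194, 199, 135]
380 [90, 92, 93, 92, 90, 94, 96, 94, 97, 101, 108, 105, 108, 112, 107, 101, 100, 97, 100, 98] [204, 203, 201, 201, 198, 200, 203, 206, 196, 177, 198, 220, 231, 207, 189, 182, 201, 201]
405 [105, 104, 106, 104, 106, 105, 103, 103, 96, 103, 106, 104, 103, 110, 108, 102, 133, 182, 192, 188] [204, 203, 203, 204, 202, 198, 197, 198, 192, 176, 199, 217, 226, 207, 188, 178, 195, 203]
[[0.6605 0.1536 0.096 ]
 [0.6554 0.2648 0.096 ]
 [0.5488 0.1485 0.096 ]
 [0.5435 0.2576 0.096 ]]
0.6678
0.668
0.5558
0.5557
```

```bash
python3 -m inch '0 -25 0 0;0 -35 20 0;0 -35 65 0;0 -35 110 0;0 -35 142 0;0 -10 142 0;0 30 142 0;0 60 142 0;0 80 142 0;0 80 142 0' 0.1 20| grep -E "pos|force|clock"
python3 - <<'E'
from h import *
tgt(0.53,0.2025,0.088,2.72)
d=r.snapshot("side"); cv2.imwrite("pics/s14.png",cv2.resize(d["frame"][140:260,260:420,::-1],None,fx=5,fy=5))
for c in["top"]:
  d=r.snapshot(c); cv2.imwrite("pics/t14.png",d["frame"][:,:,::-1])
E
```

```text
clock: 25.65
tool_pos: [0.4953, 0.1981, 0.09]
contact_force: [0.3, -0.4, -0.7]
pos [0.4953 0.1981 0.09  ] shift xyz [  2.8   1.1 -34.9] spin 0.0 q7 0.06 F [ 0.32 -0.38 -0.72] t 25.65
axes x [-0.048  0.999  0.001] y [-0.027 -0.    -1.   ] z [-0.998 -0.048  0.027]
```

View pics/s14.png

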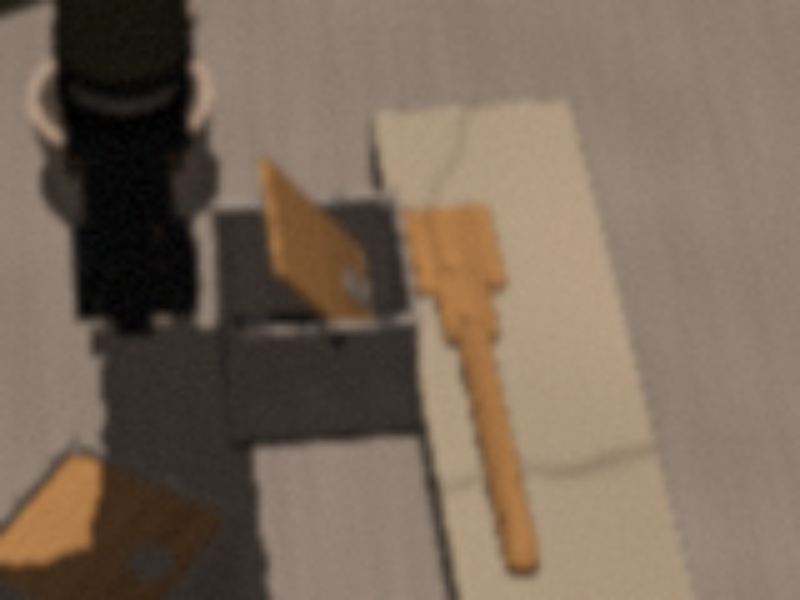

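View pics/t14.png

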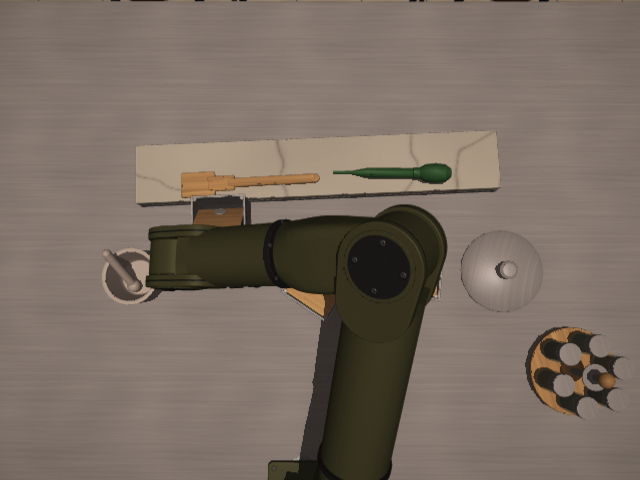

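```bash
python3 -m inch '2 0 -10 0;3 0 -20 0;3 0.2 -27 0;3 0.4 -33 0;3 0.5 -36 0;3 0.5 -38 0;3 0.5 -38 0' | grep -E "pos|force|clock"; for i in 1; do python3 -m inch '0 0 -1 0;0 0 -1 0';python3 -m inch '0 0 -1 0;0 0 -1 0';python3 -m inch '0 0 -1 0;0 0 -1 0'; done | grep -E "pos|force"
```

```text
clock: 26.45
tool_pos: [0.5349, 0.2044, 0.0919]
contact_force: [-0.9, 0.4, -0.6]
tool_pos: [0.5357, 0.2045, 0.0919]
contact_force: [-0.4, -0.6, 0.1]
tool_pos: [0.5369, 0.2046, 0.0919]
contact_force: [0.8, 0.5, -0.5]
tool_pos: [0.5379, 0.2046, 0.0919]
contact_force: [0.3, -0.3, 0.5]
```

```bash
for i in 1; do python3 -m inch '0 0 -0.7 0;0 0 -0.7 0';python3 -m inch '0 0 -0.7 0;0 0 -0.7 0';python3 -m inch '0 0 -0.7 0;0 0 -0.7 0'; done | grep -E "pos|force"
```

```text
tool_pos: [0.5382, 0.2045, 0.0918]
contact_force: [-2.0, -0.8, 0.8]
tool_pos: [0.539, 0.2046, 0.0918]
contact_force: [-1.4, -0.2, 0.8]
tool_pos: [0.5395, 0.2047, 0.0918]
contact_force: [-2.8, 0.2, 1.8]
```

```bash
for i in 1; do python3 -m inch '0 0 -0.5 0;0 0 -0.5 0';python3 -m inch '0 0 -0.4 0;0 0 -0.4 0'; done | grep -E "pos|force"
```

```text
tool_pos: [0.5395, 0.2047, 0.0918]
contact_force: [-4.2, -0.5, 2.4]
tool_pos: [0.5396, 0.2047, 0.0918]
contact_force: [-5.1, -1.4, 4.1]
```

```bash
python3 -m inch '0 0 3 0;0 0 12 0;0 0 35 0;0 -20 50 0;0 -60 60 0;0 -110 80 0;0 -150 100 0;0 -150 100 0' | grep -E "pos|force|clock"
python3 - <<'E'
from h import *
d=r.snapshot("side"); cv2.imwrite("pics/s15.png",cv2.resize(d["frame"][140:330,240:440,::-1],None,fx=3,fy=3))
for p,b in lids(d,"side"): print(round(float(p),2),np.round(b[0],1),np.round(b[1],1),round(b[2],1))
d=r.snapshot("wrist"); cv2.imwrite("pics/w15.png",d["frame"][:,:,::-1])
d=r.snapshot("top"); cv2.imwrite("pics/t15.png",d["frame"][:,:,::-1])
E
```

```text
clock: 28.85
tool_pos: [0.4436, 0.2022, 0.2492]
contact_force: [1.2, 0.3, -0.4]
0.56 [608.4 224.6] [122.8  62.8] 87.3
0.55 [478.5  -1.9] [100.   99.5] 56.8
```

View pics/s15.png

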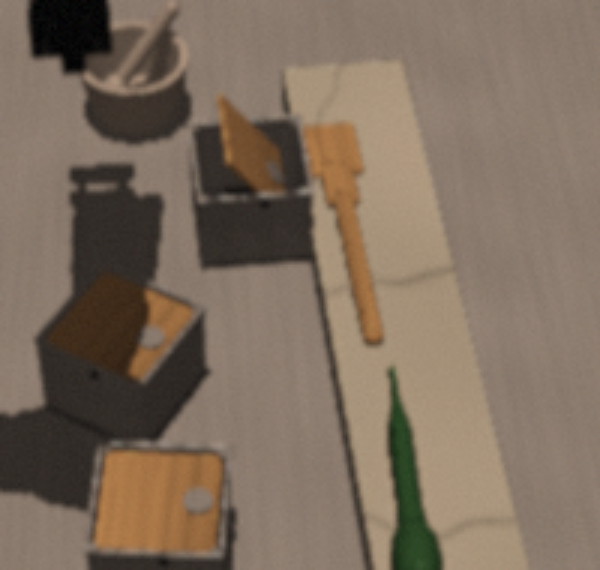

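View pics/w15.png

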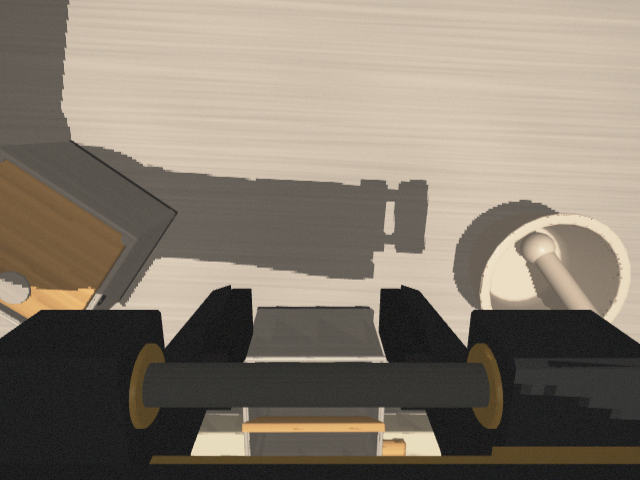

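View pics/t15.png

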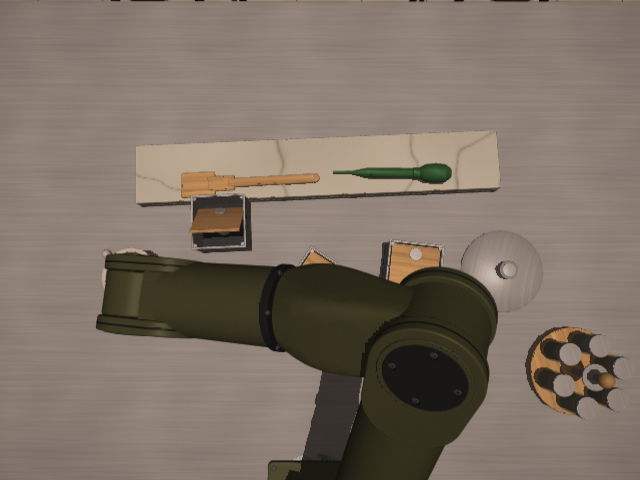

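Run:
```python
from h import *
S=r.snapshot("side");T=r.snapshot("top")
cv2.imwrite("pics/z16.png",cv2.resize(T["frame"][180:260,170:270,::-1],None,fx=7,fy=7,interpolation=cv2.INTER_CUBIC))
cv2.imwrite("pics/z17.png",cv2.resize(S["frame"][160:240,290:360,::-1],None,fx=8,fy=7.5,interpolation=cv2.INTER_CUBIC))
y0=np.radians(2.72);n=np.array([np.cos(y0),np.sin(y0),0]);t=np.array([-n[1],n[0],0])
for cx in(.6045,):
  c=np.array([cx,.2065,0])
  rim=[c+55*a*n/1000+55*b*t/1000+[0,0,.096] for a,b in((-1,-1),(-1,1),(1,1),(1,-1))]
  print("rim side",proj(S,rim).round(1).tolist(),"top",proj(T,rim).round(1).tolist())
  for a in(.75,.85,.95):
    X=[]
    for b in(-50,50):
      for h in(3,-3):
        u,w=-58,h
        x=u*np.cos(a)+w*np.sin(a)*1; z=-u*np.sin(a)+w*np.cos(a)
        X.append(c+(8+x)*n/1000+b*t/1000+[0,0,.089+z/1000])
    print(a,"side",proj(S,X).round(1).tolist(),"top",proj(T,X).round(1).tolist())
```

```text
rim side [[305.6, 206.6], [302.4, 181.0], [338.9, 178.4], [343.6, 203.7]] top [[244.6, 246.7], [191.3, 249.0], [190.6, 196.5], [243.2, 194.3]]
0.75 side [[313.1, 196.0], [311.6, 197.2], [309.9, 172.8], [308.5, 174.0]] top [[239.2, 233.9], [239.6, 236.2], [189.3, 236.0], [189.9, 238.3]]
0.85 side [[314.6, 194.9], [313.0, 196.0], [311.3, 171.7], [309.8, 172.8]] top [[238.9, 231.5], [239.2, 234.0], [188.8, 233.7], [189.3, 236.1]]
0.95 side [[316.2, 193.9], [314.5, 194.9], [312.9, 170.7], [311.3, 171.7]] top [[238.5, 228.9], [238.9, 231.6], [188.3, 231.1], [188.8, 233.7]]
```

View pics/z16.png

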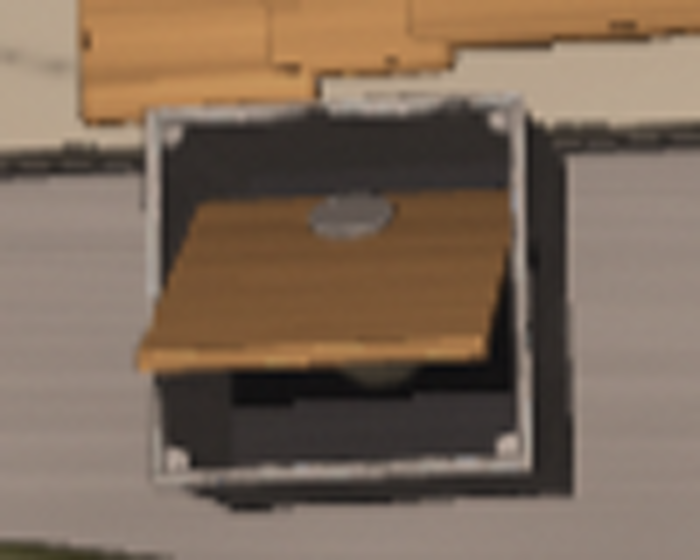

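View pics/z17.png

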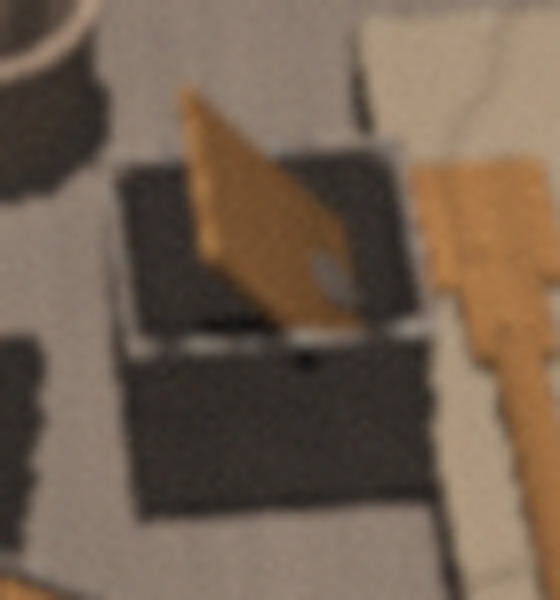

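Run:
```python
from h import *
for n in("mortar","pot_lid","spatula","baster"):
    for c,z in(("side",0),("top",0)):
        d=r.snapshot(c)
        x=r.tip_of(c,n)
        if x: print(n,c,unproj(d,x[0]["centre"][::-1],.045 if n in("spatula","baster") else 0)[0].round(3))
print(r.finish_job(), r.get_state()["clock"])
```

```text
mortar side [0.488 0.391 0.   ]
mortar top [0.65  0.219 0.   ]
pot_lid side [ 0.514 -0.415  0.   ]
pot_lid top [ 0.513 -0.408  0.   ]
spatula side [0.698 0.157 0.045]
spatula top [0.706 0.15  0.045]
baster side [ 0.719 -0.156  0.045]
baster top [ 0.722 -0.162  0.045]
the job is handed in; nothing more can be done
the job is handed in; nothing more can be done
```

The left canister is the light one. It now stands flush against the ledge with its lid fully open, and the job was handed in about 29 s in. Along the way I knocked the middle canister out of place and only partly put it right.

- **Which is light:** With little vertical load, the left canister slid at about 1.4 N. The right needed about 2.7 N even while partly lifted. The middle took about 5 N when I pushed it back, with about 3 N bearing down on it. I had already chosen the left before feeling the middle.
- **Flush and lid:** I slid the left canister back shut, turning it to the ledge's angle, until it stopped hard against the marble. I then pressed the thumb plate until the lid met its stop. The last top picture matches an opening of about 0.95 rad.
- **Second push:** Pressing the lid drew the canister 1–2 mm off the ledge. With the lid open, I pushed it back to the hard stop at about 5 N. The stop position agrees with the first push. The camera fit put it 1–2 mm short of the ledge, which is within calibration error.
- **Middle canister:** A sideways move at the edge of the arm's reach dragged it about 5 cm and turned it. I pushed it back while the left lid was still shut. It is shut and upright about 16 mm from where it stood, but still turned about 25° from its original angle.
- **Right canister:** It is shut and upright about 20 mm back from where it stood, from the nudge.
- **Bystanders:** I saw no movement of the pot lid, spatula or baster. The mortar also looks unmoved in the side view. The arm hid it from the top camera at the end, so the top network's reading for it was wrong and I ignored it.

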